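# Mark off the coffee ledge with the tape and set out the pods

## Task

Hook the end of the tape measure over the left end of the wooden ledge, draw the case away to the right along the back of the ledge until 30 cm of tape shows between hook and case, press the red lock down and let go. With the locked tape lying there, stand every coffee pod upright on the ledge in front of it, wholly within those 30 cm and none touching another. Then free the lock, let the tape wind in fully and set the tape measure back upright in the middle of its little stand, leaving the pods where they are and the salt and pepper undisturbed.

Things in the scene. Friction and masses are not known exactly. Their poses are not given: they have to be found in the camera images.
- ledge: raised wooden ledge fixed on the worktop, 460 mm long, 200 mm deep, its flat top 32 mm above the worktop (the board itself is 16 mm thick and overhangs a dark plinth by 30 mm at the ends). Origin: centre of its underside on the worktop; x points to its back (away from the robot), y along it to its left end, z up; left end face at y = +0.230, front edge at x = -0.100, back edge at x = +0.100
- stand: small dark fixed stand with a round foot 80 mm across and a narrow rubber top pad 48 mm (x) by 32 mm (y), the top 50 mm above the worktop. The tape measure starts on it. Origin: centre of its underside
- stand_top (a point): centre of the stand's top pad
- tape: yellow tape measure, case 72 mm long (x) by 44 mm wide (y) by 44 mm high, about 0.53 kg in all, loose. Origin: centre of the case's underside; x is the way the blade comes out, z up. The white blade leaves the front at the bottom (3 mm above the underside) and ends in a steel hook. A red lock tab stands on top; tab up, it may be lifted and carried by that tab alone
- tape_hook (a point): on the hook's lip, on its inner face (towards the case), 1 mm above its lower end; the lip is 20 mm wide, 3 mm thick and reaches 10 mm below the underside of the case, so the case lies level only on something raised. Wound in, this inner face stands 12 mm ahead of the case's front (48 mm ahead of the tape's origin)
- tape_blade (a joint): how far the blade is drawn out, m: 0 wound in, when 12 mm of tape shows between hook and case; 300 mm shows at 0.288; end stop 0.32. A spring winds it in with 4 N at 0, 6.3 N at 0.29, at most about 0.3 m/s. Free while the lock is up; lock down, a toothed pawl holds it, catching within the next 5 mm, so it may wind in up to 5 mm when let go
- tape_lock (a joint): the red lock tab, m: 0 up (free), about 0.006 down (holds the blade). It snaps over the middle at 0.003 and stays where it is left; pressing it down takes about 4 N, pulling it up about 3 N (the case is heavy enough to stay down meanwhile)
- tape_lock_top (a point): centre of the top of the red lock tab; the tab is 14 mm thick (along the tape's x), 24 mm wide (y), and stands 36 mm above the case when up, 30 mm when down
- pod_1: sealed coffee pod, red and white, 53 mm across its round rim, which is its underside, narrower towards the top, 34 mm high, 14 g; loose, may be absent in a run (None). Origin: centre of its underside, z up when it stands
- pod_2: sealed coffee pod, red and white, 53 mm across its round rim, which is its underside, narrower towards the top, 34 mm high, 14 g; loose, may be absent in a run (None). Origin: centre of its underside, z up when it stands
- pod_3: sealed coffee pod, red and white, 53 mm across its round rim, which is its underside, narrower towards the top, 34 mm high, 14 g; loose, may be absent in a run (None). Origin: centre of its underside, z up when it stands
- pod_4: sealed coffee pod, red and white, 53 mm across its round rim, which is its underside, narrower towards the top, 34 mm high, 14 g; loose, may be absent in a run (None). Origin: centre of its underside, z up when it stands
- salt: salt shaker, 44 mm across, 90 mm high, loose bystander; origin: centre of its underside
- pepper: pepper shaker, 44 mm across, 90 mm high, loose bystander; origin: centre of its underside
Not all that is in view belongs to the job. Leave any blue look-alike of the pod_4 alone.

How it is judged:
By the outcome, as a careful person would: the job done as asked, in the order asked, and still so for the second after the job is handed in, with the robot touching nothing.
Of pod_1, pod_2, pod_3, pod_4 only 3 to 4 are there at a start; the rules pass over those that are not, and their reading is None.
At some moment in a run one of pod_1, pod_2, pod_3, pod_4 may be knocked a few centimetres aside while the robot is not near it.
Once in a run the grip may slacken for a moment while it holds something.
It also fails if it takes over 208 s, if anything falls off the work surface, if the arm or the gripper's body presses on something with over 40 N, if the wrist force passes 120 N, or if a joint passes its speed limit or range.

## Robot

A 6-joint arm with a two-finger parallel gripper is mounted at the origin on a cart in front of the work surface, level with it; the furniture and walls round the work are solid. World frame = base frame: x ahead of the robot, y to its left, z up, the work surface at z = 0. Lengths are in m, angles in rad, forces in N, time in s.
With the tool pointing down it reaches from about 0.275 to 0.875 m from the base axis. Payload 12.5 kg.
Tool frame: the origin (TCP) lies at the very end of the fingers, on their centre line; the grasp point (between the pads) lies 19 mm behind it; z points along the fingers, y is the line along which they close (so a half turn about z gives the same grasp; the last joint's range is limited). The gripper opens to 85 mm and grips with 20 to 120 N. Pads are 22 mm wide; open, the fingers measure 114 mm over their backs; the gripper's body (76 mm by 85 mm) begins 54 mm behind the grasp point. The pads swing forward as they close: fully open they stand 13 mm farther back than shut.
Start: joints at [-1.317, 0.351, 1.652, -0, 1.139, -0.085], TCP at [0.183, -0.519, 0.231] pointing down, gripper open.
Joint ranges: [-2.75, 2.75], [-0.79, 2.1], [0.01, 2.65], [-1.57, 4.71], [0.07, 3.14], [-2.87, 2.87]. Speed limits (rad/s): [2.22, 2.22, 2.79, 3.14, 3.14, 3.14].

## Interface

Orientations are given as a unit quaternion [w, x, y, z].
In Python, from workcell import arm gives the robot as it stands. Calls block until the motion is done:
- arm.move_ptp(position, orientation): joint-space move of the TCP to a pose.
- arm.servo_line(position, vel=0.15, rotation=None): straight line of the TCP; rotation=None keeps the orientation; vel is the mean speed in m/s.
- arm.set_joints(angles): joint-space move.
- arm.grip(opening): opening from 0.0 (shut) to 1.0 (fully open); the grip force is fixed at half the most; returns when the fingers have stopped.
- arm.sleep(seconds).
- arm.inverse_kinematics(position, orientation): joint angles nearest the present ones, or None.
- arm.get_state(): the state.
- arm.snapshot(name): name is "side" or "top"; returns a dict with "image" (420x560x3 uint8, red, green, blue), "z_map" (420x560 float32, m along the optical axis (not along the pixel's ray), 0 where there is no reading), "fovy" (degrees; the focal length in pixels is half the picture's height over the tangent of half this angle, whatever the lens; pixels are square), "cx", "cy" (the principal point, pixels), "R" (3x3) and "t" (3): a world point X has camera coordinates R X + t. Camera axes: x right, y down, z forward; pixel columns grow to the right and rows downward; lengths in m; the calibration is good to about 2 mm. A picture is of the moment at which its call begins.
A pose or a line that the arm cannot do raises arm.PlanningError and nothing moves.
- arm.hand_in(): hands the job in; it is judged then, once.
The state is a dict: "clock": time; "joint_positions": joint angles; "qd": joint speeds; "effort": joint torques, N m; "position": TCP position; "tool_rot": TCP orientation; "force": force on the tool from outside, world axes, zero at the start; "moment": the same for the moment, N m; "grip_width": opening from 0.0 (shut) to 1.0 (fully open); "finger_force": force on a finger pad.
Only numpy, scipy, OpenCV 4.12 (cv2) and the standard library are available. Lean on these libraries where they do the work, as an engineer would, in place of code of your own. Each camera call takes 0.05 s, during which the arm holds its last target. There are 200 camera calls.

## Working session

There is one attempt and no reset: what is moved stays moved. The work goes in short steps, each a Python script; the robot and the scene stay as the last script left them, time stands still between calls to the robot, and variables do not carry over. Pictures are saved under pics/ and viewed, at most 14 in all, crops included, and the job is handed in when it is done.

```bash
ls; mkdir -p pics; cat > h.py <<'E'
import numpy as np, cv2
from workcell import arm
def cloud(s):
    im,z=s["image"],s["z_map"]; h,w=z.shape
    f=h/2/np.tan(np.radians(s["fovy"])/2)
    v,u=np.mgrid[:h,:w]
    C=np.stack([(u-s["cx"])/f*z,(v-s["cy"])/f*z,z],-1)
    P=(C-np.asarray(s["t"]))@np.asarray(s["R"])
    P[z==0]=np.nan
    return P
def save(s,n,crop=None,k=1):
    im=s["image"][:,:,::-1]
    if crop: a,b,c,d=crop; im=im[b:d,a:c]
    cv2.imwrite(f"pics/{n}.png",cv2.resize(im,None,fx=k,fy=k,interpolation=cv2.INTER_CUBIC))
E
python3 - <<'E'
from h import *
a=arm.snapshot("top");b=arm.snapshot("side")
im=np.vstack([a["image"],b["image"]])
np.savez("s0.npz",ti=a["image"],tp=cloud(a),si=b["image"],sp=cloud(b))
save(a,"top0",k=1.4);save(b,"side0",k=1.4)
for s in(a,b):print(s["fovy"],s["cx"],s["cy"],s["R"],s["t"])
print(arm.get_state())
E
```

```text
pics
52.677510823338835 285.3165715351608 211.0008007941459 [[-0.02089265 -0.99976855  0.00513226]
 [-0.97840242  0.0193897  -0.20579784]
 [ 0.20565069 -0.00932108 -0.97858107]] [-0.00121255  0.51181521  1.13859414]
44.873864055060466 271.28517945893725 216.41891091438703 [[ 0.447189   -0.89426171  0.01783265]
 [-0.5291858  -0.28059557 -0.80076745]
 [ 0.72109943  0.34865761 -0.59870985]] [-0.20794177  0.35447816  1.21721786]
{'clock': 0.1, 'joint_positions': array([-1.31662009e+00,  3.51155590e-01,  1.65234888e+00, -3.53153634e-05,
        1.13912576e+00, -8.46188090e-02]), 'qd': array([ 0.00171725,  0.00097806, -0.00102859,  0.00155203,  0.00215357,
       -0.00052782]), 'effort': array([ 8.62474317e-04, -5.06834650e+01, -2.91875017e+01, -3.67237419e-05,
        2.64964248e-03,  3.29218551e-05]), 'position': array([ 0.1827237 , -0.51844246,  0.23083119]), 'tool_rot': array([-5.15568092e-04,  9.85685137e-01,  1.68595795e-01, -5.99060898e-05]), 'force': array([0.00096757, 0.86542474, 0.65132872]), 'moment': array([-0.01131672,  0.01545627,  0.02782176]), 'finger_force': 0.0, 'grip_width': 1.0014228493562505}
```

View pics/top0.png

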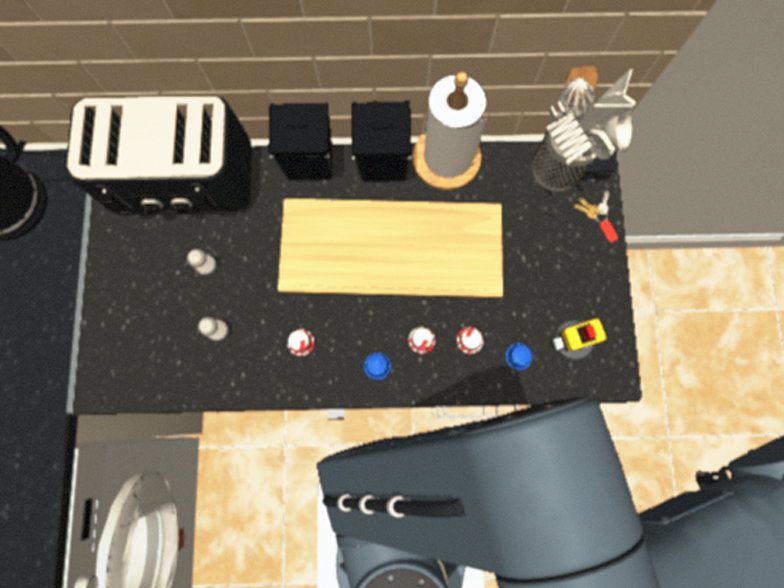

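View pics/side0.png

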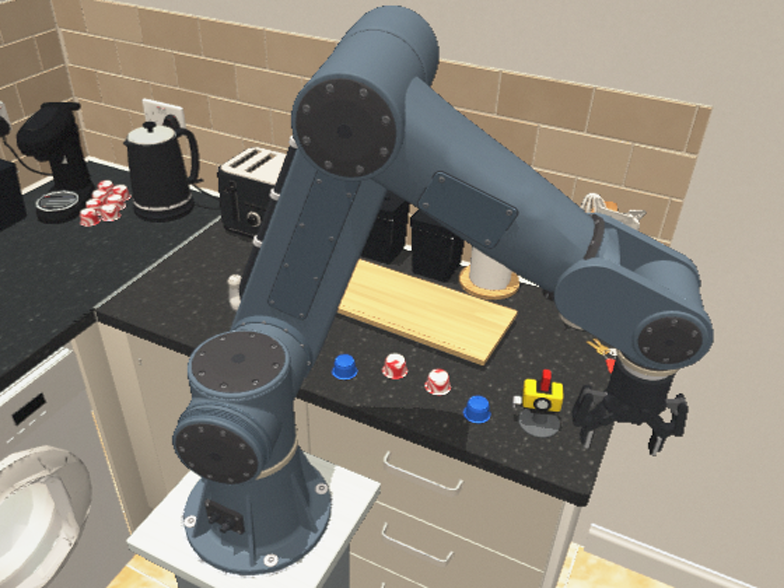

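Top view: the tape on its stand is at (583,335), hook to its left at (558,344). Red/white pods are at (301,342), (421,340) and (470,340). The blue look-alikes at (377,366) and (519,356) stay alone, and the red/white ones at (105,200) in the side view are out of reach on the far counter. The ledge spans (280,200)–(503,296); salt and pepper are on the left. Next I measure.

```bash
cat >> h.py <<'E'
def pods(s,P=None,rng=None):
    """red/white blobs: fit centre from the top-cap points"""
    P=cloud(s) if P is None else P
    im=s["image"].astype(int); r,g,b=im[...,0],im[...,1],im[...,2]
    z=P[...,2]
    m=(z>0.006)&(z<0.085)&(P[...,0]>.15)&(P[...,0]<.85)&(np.abs(P[...,1])<.7)
    red=((r>110)&(r-g>60)&(r-b>50)&(g<110)&(abs(g-b)<50)); white=(r>170)&(g>150)&(b>140)&(r-b<45)
    mm=(m&(red|white)).astype(np.uint8)
    n,L,st,c=cv2.connectedComponentsWithStats(mm,connectivity=8)
    out=[]
    for i in range(1,n):
        k=L==i
        if st[i,4]<60 or (red&k).sum()<8: continue
        q=P[k]; zt=np.nanpercentile(q[:,2],95); top=q[q[:,2]>zt-.004]
        lo,hi=np.percentile(q,2,axis=0),np.percentile(q,98,axis=0)
        out.append(dict(px=c[i].round(),n=int(st[i,4]),top=top.mean(0).round(4),mid=((top.min(0)+top.max(0))/2).round(4),lo=lo.round(3),hi=hi.round(3)))
    return out
E
python3 - <<'E'
from h import *
d=np.load("s0.npz");P=d["tp"];im=d["ti"].astype(int)
for o in pods(dict(image=d["ti"]),P):print(o)
r,g,b=im[...,0],im[...,1],im[...,2]
z=P[...,2]
hsv=cv2.cvtColor(d["ti"],cv2.COLOR_RGB2HSV)
# ledge
m=(abs(z-.032)<.006)&(r>150)&(r-b>40)
n,L,st,c=cv2.connectedComponentsWithStats(m.astype(np.uint8));i=1+np.argmax(st[1:,4])
q=P[L==i][:,:2].astype(np.float32);R=cv2.minAreaRect(q);print("ledge",R,cv2.boxPoints(R),np.median(P[L==i][:,2]))
# tape
m=(hsv[...,0]>20)&(hsv[...,0]<35)&(hsv[...,1]>180)&(P[...,1]<-.25)&(z>.03)
q=P[m];print("tape yellow",len(q),np.median(q[:,2]),np.percentile(q[:,2],[5,95]));t=q[(q[:,2]>.085)]
R=cv2.minAreaRect(t[:,:2].astype(np.float32));print(R,cv2.boxPoints(R))
m=(r>120)&(r-g>80)&(P[...,1]<-.25)&(z>.11)&(P[...,0]<.6);q=P[m];print("tab",len(q),q.mean(0),q.max(0),q.min(0))
m=(P[...,1]<-.2)&(z>.03)&(z<.08)&(P[...,0]<.6)&(r>170)&(b>150);q=P[m];print("hook",len(q),q.mean(0),q.max(0),q.min(0)); 
m=(z>.02)&(z<.2)&(P[...,1]>.15)&(P[...,0]>.2)&(P[...,0]<.72)
n,L,st,c=cv2.connectedComponentsWithStats(m.astype(np.uint8))
for i in range(1,n):
  if st[i,4]>60:
    q=P[L==i]; print("obj",c[i],st[i,4],q.min(0),q.max(0))
# worktop extents
m=abs(z)<.004; print("top",np.nanpercentile(P[m],[.5,99.5],axis=0))
v,u=240,417;P2=P[225:262,390:436]
m=(P2[...,2]<.06)&(P2[...,2]>.04);print("stand pad",P2[m].mean(0) if m.any() else 0,m.sum())
m=(P2[...,2]<.03)&(P2[...,2]>.004);print("foot",m.sum(),np.min(P2[m],0),np.max(P2[m],0))
E
python3 - <<'E'
import cv2,numpy as np
d=np.load("s0.npz")
a=cv2.resize(d["ti"][215:285,190:440,::-1],None,fx=3,fy=3,interpolation=cv2.INTER_CUBIC)
b=cv2.resize(d["si"][225:325,200:450,::-1],None,fx=3,fy=3,interpolation=cv2.INTER_CUBIC)
cv2.imwrite("pics/crop0.png",np.vstack([a,b]))
E
```

```text
{'px': array([301., 242.]), 'n': 150, 'top': array([ 0.429 , -0.0551,  0.0331]), 'mid': array([ 0.429 , -0.0555,  0.0342]), 'lo': array([ 0.407, -0.074,  0.015]), 'hi': array([ 0.446, -0.037,  0.036])}
{'px': array([337., 242.]), 'n': 149, 'top': array([ 0.4225, -0.1558,  0.0338]), 'mid': array([ 0.4254, -0.1555,  0.0348]), 'lo': array([ 0.407, -0.173,  0.016]), 'hi': array([ 0.442, -0.136,  0.037])}
{'px': array([213., 243.]), 'n': 156, 'top': array([0.4284, 0.1952, 0.0321]), 'mid': array([0.4283, 0.1936, 0.0329]), 'lo': array([0.409, 0.173, 0.015]), 'hi': array([0.446, 0.214, 0.034])}
ledge ((0.6202678084373474, 0.0034304559230804443), (0.46095284819602966, 0.20157383382320404), 87.57453155517578) [[ 0.5098175  -0.22257422]
 [ 0.7112107  -0.23110478]
 [ 0.73071814  0.22943513]
 [ 0.5293249   0.23796569]] 0.03073900269698586
tape yellow 318 0.0920322556103712 [0.07583368 0.09614396]
((0.42140617966651917, -0.3646760582923889), (0.04388922452926636, 0.0724329724907875), 14.226129531860352) [[ 0.39123434 -0.33496308]
 [ 0.40903473 -0.4051748 ]
 [ 0.45157802 -0.39438903]
 [ 0.43377763 
[... 414 characters left out ...]
.74846706 0.02067779] [0.71990025 0.8204995  0.13010238]
obj [214.72611817 177.49917173] 1811 [0.52628339 0.15005068 0.0200965 ] [0.71995015 0.23664597 0.03853186]
obj [143.63636364 186.84297521] 242 [0.57074599 0.37065771 0.02199282] [0.60942665 0.40708282 0.09226366]
obj [151.97188755 234.65863454] 249 [0.43215551 0.34025698 0.02155071] [0.47437858 0.37979045 0.0912983 ]
obj [213.29946524 243.79144385] 187 [0.4064205  0.17257743 0.02018662] [0.44607217 0.21447428 0.03760672]
top [[-0.02346833 -0.49696355 -0.00395901]
 [ 0.87263815  0.8142832   0.00376058]]
stand pad [ 0.40822153 -0.32474728  0.0529014 ] 53
foot 141 [ 0.37486274 -0.42975963  0.00400996] [ 0.47192736 -0.32010099  0.01239759]
```

View pics/crop0.png

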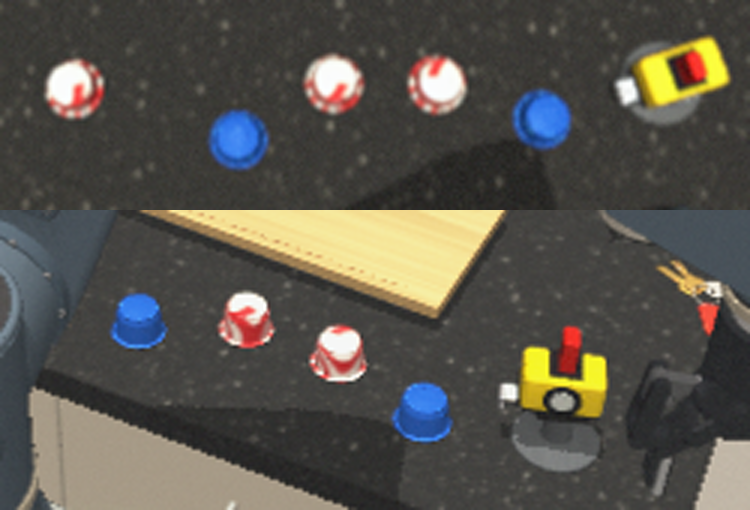

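Three red/white pods found, all standing upright. Ledge and tape sizes agree with the description (461×202 mm, 72×44 mm, tab top near 0.13 m). Next I pick the tape up by its tab.

```bash
cat >> h.py <<'E'
LC=np.array([0.6203,0.0034]); LY=np.radians(-2.43)
ex=np.array([np.cos(LY),np.sin(LY)]); ey=np.array([-np.sin(LY),np.cos(LY)])
def L2W(x,y): return LC+x*ex+y*ey
def W2L(p): d=np.asarray(p)[...,:2]-LC; return np.stack([d@ex,d@ey],-1)
def Q(th): return np.array([0,np.cos(th/2),np.sin(th/2),0])
def ptp(xy,z,th): arm.move_ptp(np.array([*xy,z]),Q(th))
def line(xy,z,v=.15,th=None): arm.servo_line(np.array([*xy,z]),vel=v,rotation=None if th is None else Q(th))
def st(tag=""):
    s=arm.get_state(); print(tag,"t%.1f"%s["clock"],s["position"].round(4),"F",s["force"].round(1),"w%.3f"%s["grip_width"],"ff%.0f"%s["finger_force"],flush=True); return s
E
python3 - <<'E'
from h import *
d=np.load("s0.npz");P=d["tp"]
m=(P[...,2]>.04)&(P[...,0]>.72)&(P[...,1]>-.25)&(P[...,1]<.3)
q=P[m];
for y in np.arange(-.24,.3,.06):
  k=(q[:,1]>y)&(q[:,1]<y+.06); print(round(y,2),k.sum(),np.percentile(q[k,0],2).round(3) if k.any() else 0)
t=np.array([.4214,-.3647]);th=np.radians(14.2)
ptp(t,.20,th);st()
line(t,.105,.1);st("down")
arm.grip(0.0);s=st("grip")
np.save("F0.npy",s["force"])
line(t,.110,.03);line(t,.20,.12);st("up")
s=arm.snapshot("top");save(s,"top1",(330,180,470,290),5)
P=cloud(s);
sub=(P[...,1]<-.27)&(P[...,1]>-.47)&(P[...,0]<.52)&(P[...,0]>.3)
for lo,hi in((.042,.058),(.005,.02)):
  q=P[sub&(P[...,2]>lo)&(P[...,2]<hi)];print(len(q),cv2.minAreaRect(q[:,:2].astype(np.float32)) if len(q)>5 else 0)
E
```

```text
-0.24 2110 0.877
-0.18 2625 0.777
-0.12 3005 0.778
-0.06 2688 0.769
0.0 3005 0.769
0.06 2423 0.773
0.12 3065 0.775
0.18 2923 0.776
0.24 2270 0.876
0.3 0 0
 t1.2 [ 0.4208 -0.3654  0.2001] F [0.4 0.  0.4] w0.999 ff0
down t2.3 [ 0.4217 -0.365   0.1056] F [ 0.6  0.1 -1.3] w0.999 ff0
grip t3.0 [ 0.4214 -0.3647  0.105 ] F [ 0.4 -0.3  1. ] w0.149 ff61
up t4.2 [ 0.4211 -0.3644  0.1992] F [-0.8  0.5 -5.6] w0.154 ff60
23 ((0.40803369879722595, -0.3578003942966461), (0.01101906131953001, 0.014981705695390701), 23.78816795349121)
137 ((0.420103520154953, -0.3152540326118469), (0.10219446569681168, 0.1668112426996231), 70.63479614257812)
```

View pics/top1.png

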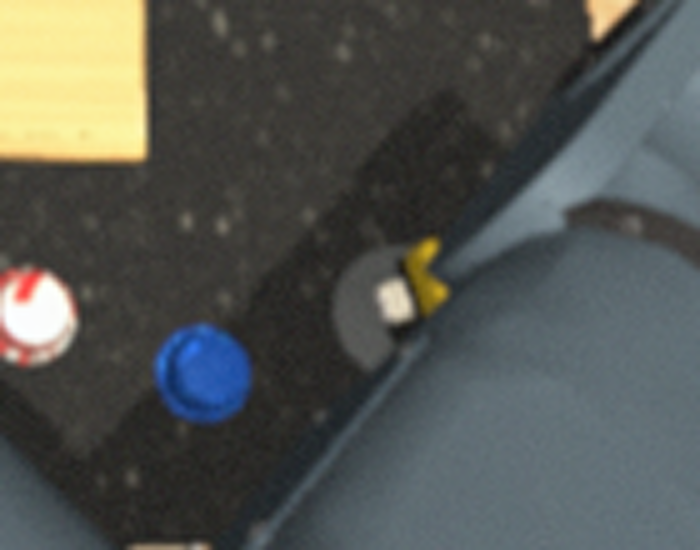

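The tape hangs securely from its tab, its hook at crop (395,300), with the stand's foot below it. Next I place it on the back left of the ledge.

```bash
python3 - <<'E'
from h import *
p=L2W(.072,.196)
ptp(p,.19,LY);st()
line(p,.095,.12);st()
F=np.load("F0.npy")
z=.0895
while z>.0855:
    line(p,z,.02);arm.sleep(.15);s=st("z%.4f"%z)
    if s["force"][2]>-3.5: break
    z-=.0007
arm.grip(.3);st("rel")
a=arm.snapshot("side");b=arm.snapshot("top");np.savez("s2.npz",ti=b["image"],tp=cloud(b),si=a["image"],sp=cloud(a))
x=cv2.resize(a["image"][150:270,180:400,::-1],None,fx=2.7,fy=2.7);y=cv2.resize(b["image"][120:220,140:360,::-1],None,fx=2.7,fy=2.7)
cv2.imwrite("pics/hook.png",np.vstack([x,y]))
E
```

```text
t6.5 [0.7008 0.1951 0.1901] F [-0.3 -0.8 -5.3] w0.150 ff60
 t7.4 [0.7011 0.1963 0.0961] F [ 0.5 -0.6 -4.8] w0.155 ff60
z0.0895 t8.0 [0.7006 0.1962 0.0896] F [-0.1  0.2 -5.2] w0.149 ff60
z0.0888 t8.4 [0.7006 0.1962 0.0888] F [-0.7  0.1 -4.9] w0.150 ff60
z0.0881 t8.8 [0.7006 0.1962 0.0881] F [ 1.4 -0.2 -5.8] w0.152 ff60
z0.0874 t9.2 [0.7006 0.1962 0.0875] F [ 0.6  0.6 -4.7] w0.152 ff60
z0.0867 t9.6 [0.7007 0.1962 0.0871] F [-0.9 -0.2 -0.5] w0.148 ff61
rel t9.9 [0.7006 0.1961 0.0867] F [-0.7  1.  -0.2] w0.302 ff0
```

View pics/hook.png

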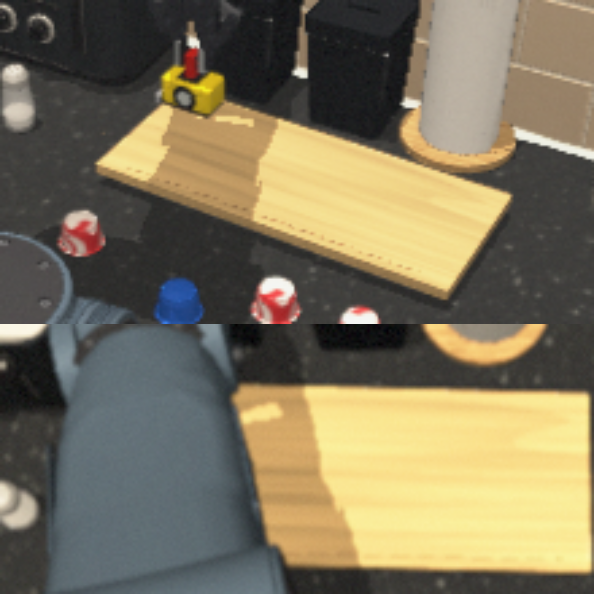

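The tape stands upright on the back left of the ledge, at (193,90) in the upper crop. Next I re-grip, find hook contact by force, draw and lock.

```bash
python3 - <<'E'
from h import *
x0,z=.072,.0872
line(L2W(x0,.196),z,.05)
arm.grip(0.0);s=st("grip");f0=s["force"]@np.array([*ey,0])
y=.196;log=[];yc=None
while y>.160:
    y-=.002;line(L2W(x0,y),z,.03)
    f=np.mean([arm.get_state()["force"]@np.array([*ey,0]) for _ in range(4)]);log.append((round(y,3),round(float(f-f0),1)))
print(log);st()
E
```

```text
grip t10.5 [0.7006 0.1962 0.0873] F [-0.2  0.2  0.7] w0.153 ff60
[(0.194, 1.4), (0.192, 0.4), (0.19, 1.7), (0.188, 0.8), (0.186, 1.3), (0.184, 2.0), (0.182, 5.1), (0.18, 6.0), (0.178, 6.5), (0.176, 6.6), (0.174, 7.1), (0.172, 7.1), (0.17, 6.5), (0.168, 7.0), (0.166, 6.9), (0.164, 7.4), (0.162, 6.3), (0.16, 6.5)]
 t15.0 [0.699  0.161  0.0873] F [0.3 6.6 1.4] w0.151 ff60
```

```bash
python3 - <<'E'
from h import *
x0,z=.072,.0872
line(L2W(x0,-.1075),z,.08);arm.sleep(.3);s=st("drawn");print(W2L(s["position"]))
line(L2W(x0,-.1075),z-.0035,.02);st()
line(L2W(x0,-.1075),z-.0070,.02);arm.sleep(.2);s=st("pressed");print(W2L(s["position"]))
# ease towards hook so that the pawl catches while held
line(L2W(x0,-.1055),z-.0070,.02);arm.sleep(.2);s=st("eased")
arm.grip(.4);st("rel")
p=L2W(x0,-.1055)
line(p,.16,.1)
ptp(L2W(-.22,-.20),.22,LY);st()
a=arm.snapshot("side");b=arm.snapshot("top");np.savez("s3.npz",ti=b["image"],tp=cloud(b),si=a["image"],sp=cloud(a))
x=cv2.resize(a["image"][150:290,180:400,::-1],None,fx=2.7,fy=2.7);y=cv2.resize(b["image"][120:200,180:400,::-1],None,fx=2.7,fy=2.7)
cv2.imwrite("pics/drawn.png",np.vstack([x,y]))
for o in pods(b):print(o)
P=cloud(b);h=cv2.cvtColor(b["image"],cv2.COLOR_RGB2HSV)
W=W2L(P);k=(P[...,2]>.066)&(P[...,2]<.084)&(W[...,0]>.02)&(W[...,0]<.12)&(W[...,1]>-.2)&(W[...,1]<0)&(h[...,1]>180)
q=W[k];print("case",len(q),cv2.minAreaRect(q.astype(np.float32)))
k=(P[...,2]>.09)&(P[...,2]<.13)&(W[...,0]>.02)&(W[...,0]<.12)&(W[...,1]>-.2)&(W[...,1]<0);print("tab",k.sum(),W[k].mean(0),P[k][:,2].max())
E
```

```text
drawn t18.8 [ 0.6874 -0.1058  0.087 ] F [0.3 9.3 0.5] w0.150 ff60
[ 0.07171044 -0.10623225]
 t19.1 [ 0.6874 -0.106   0.0832] F [1.  7.8 0. ] w0.150 ff60
pressed t19.6 [ 0.6875 -0.1061  0.081 ] F [-3.3  8.5  8.5] w0.153 ff61
[ 0.07179514 -0.10651048]
eased t20.1 [ 0.6877 -0.1052  0.081 ] F [-2.3  3.3  7.4] w0.153 ff61
rel t20.4 [ 0.6876 -0.1053  0.08  ] F [-0.4  0.8 -0.5] w0.397 ff0
 t22.5 [ 0.3929 -0.1873  0.22  ] F [-0.1  0.6 -1.3] w0.401 ff0
{'px': array([301., 242.]), 'n': 151, 'top': array([ 0.4287, -0.0548,  0.0326]), 'mid': array([ 0.4276, -0.0543,  0.034 ]), 'lo': array([ 0.407, -0.074,  0.013]), 'hi': array([ 0.446, -0.037,  0.035])}
{'px': array([213., 243.]), 'n': 154, 'top': array([0.4285, 0.1951, 0.0328]), 'mid': array([0.4255, 0.1922, 0.0348]), 'lo': array([0.409, 0.173, 0.016]), 'hi': array([0.446, 0.214, 0.036])}
case 266 ((0.07046431303024292, -0.10607445240020752), (0.044208820909261703, 0.06860040128231049), 0.27657634019851685)
tab 47 [ 0.06876232 -0.1063693 ] 0.10928108246502663
```

View pics/drawn.png

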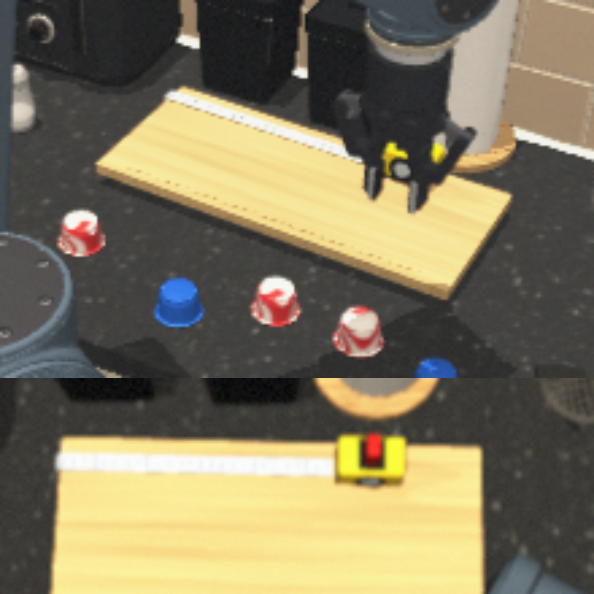

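The tape is hooked at the left end (60,462 in the lower crop) and locked. The case sits at ledge y = −0.106, which makes 300 mm of tape showing. Now the pods.

```bash
cat >> h.py <<'E'
def pick(p,zg=.004,th=0.):
    ptp(p,.14,th); arm.grip(1.0); line(p,zg,.12); arm.grip(0.0); s=st("grip")
    line(p,.10,.12); s=st("lift"); return s
def place(x,y,zg=.004,th=LY):
    p=L2W(x,y); ptp(p,.14,th); w=st("over")["grip_width"]
    if w<.2: print("LOST"); return False
    line(p,.05+zg,.12); line(p,.0325+zg,.03); st("low"); arm.grip(min(1,w+.2)); line(p,.14,.12); return True
def find(y,near=None):
    b=arm.snapshot("top"); o=pods(b)
    for q in o: print(q["px"],q["n"],q["mid"],W2L(q["mid"]).round(3))
    return b,o
E
python3 - <<'E'
from h import *
pick(np.array([.4275,.1937]))
place(-.03,.17)
ptp(np.array([.40,-.28]),.25,0)
b,o=find(0)
a=arm.snapshot("side")
x=cv2.resize(a["image"][150:290,180:400,::-1],None,fx=2.7,fy=2.7);y=cv2.resize(b["image"][120:200,180:400,::-1],None,fx=2.7,fy=2.7)
cv2.imwrite("pics/p1.png",np.vstack([x,y]))
E
```

```text
grip t26.4 [0.4277 0.1937 0.0049] F [-4.  -1.8 15. ] w0.534 ff59
lift t27.4 [0.4271 0.1936 0.0994] F [-0.1 -0.6 -0.8] w0.527 ff60
over t28.1 [0.5961 0.1745 0.1387] F [-1.1 -0.4 -0.5] w0.525 ff60
low t29.7 [0.5973 0.1745 0.037 ] F [-5.3 -0.8 10.7] w0.532 ff62
[220. 182.] 159 [0.5955 0.1721 0.0654] [-0.032  0.167]
[301. 242.] 149 [ 0.4288 -0.057   0.0337] [-0.189 -0.068]
[337. 242.] 149 [ 0.4241 -0.1545  0.0356] [-0.189 -0.166]
```

View pics/p1.png

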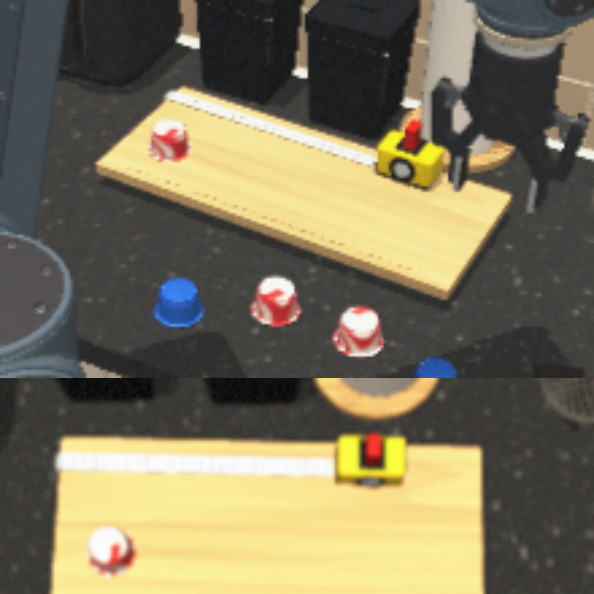

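The first pod stands at its slot (168,140 in the upper crop), with tape and case undisturbed. Now the other two, each re-located just before the grasp.

```bash
python3 - <<'E'
from h import *
def go(slot):
    b,o=find(0); c=[q for q in o if q["mid"][0]<.5]
    q=max(c,key=lambda q:q["mid"][1]); p=(q["mid"][:2]+q["top"][:2])/2
    pick(p,.006); ok=place(-.03,slot,.006); ptp(np.array([.40,-.28]),.25,0); return ok
if go(.075): go(-.02)
b,o=find(0)
a=arm.snapshot("side")
x=cv2.resize(a["image"][150:290,180:400,::-1],None,fx=2.7,fy=2.7);y=cv2.resize(b["image"][120:200,180:400,::-1],None,fx=2.7,fy=2.7)
cv2.imwrite("pics/p2.png",np.vstack([x,y]))
E
```

```text
[220. 182.] 160 [0.5953 0.1738 0.0654] [-0.032  0.169]
[301. 241.] 146 [ 0.4261 -0.0543  0.0347] [-0.192 -0.066]
[337. 243.] 151 [ 0.4255 -0.1543  0.0344] [-0.188 -0.166]
grip t36.1 [ 0.4275 -0.0542  0.0068] F [-4.  -0.1 15. ] w0.523 ff59
lift t37.0 [ 0.4269 -0.0541  0.0995] F [ 0.7 -0.2  0.1] w0.521 ff59
over t37.9 [0.5924 0.0789 0.139 ] F [-0.6  0.3 -0.1] w0.519 ff59
low t39.5 [0.5935 0.0796 0.039 ] F [-3.5 -0.4  9.1] w0.515 ff61
[220. 182.] 160 [0.5972 0.1726 0.0649] [-0.03   0.168]
[254. 183.] 158 [0.5923 0.078  0.0653] [-0.031  0.073]
[337. 242.] 147 [ 0.4239 -0.1545  0.033 ] [-0.19  -0.166]
grip t45.2 [ 0.424  -0.1551  0.0069] F [-4.3  0.1 15.2] w0.519 ff59
lift t46.2 [ 0.4234 -0.1547  0.0994] F [ 0.2 -0.3 -0.5] w0.515 ff59
over t47.0 [ 0.5884 -0.016   0.1391] F [-0.8 -0.2  0.5] w0.519 ff59
low t48.6 [ 0.5892 -0.0153  0.039 ] F [-5.8 -0.1 10.9] w0.518 ff62
[220. 182.] 159 [0.5956 0.1724 0.0662] [-0.032  0.168]
[253. 183.] 158 [0.592  0.0765 0.0657] [-0.031  0.072]
[286. 185.] 139 [ 0.5865 -0.0178  0.067 ] [-0.033 -0.023]
```

View pics/p2.png

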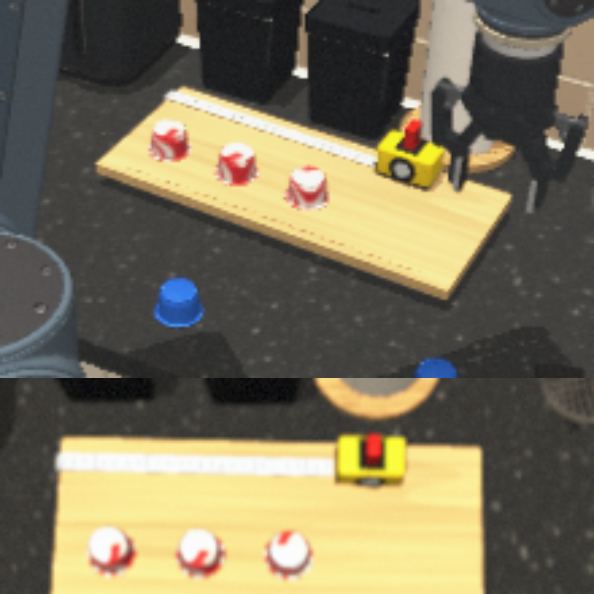

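All three pods stand in front of the tape at ledge y = 0.168, 0.073 and −0.022 (crop 110, 200 and 288), well apart. Next I lift the lock tab and let the tape wind in by following the hook.

```bash
python3 - <<'E'
from h import *
x0=.0715
p=L2W(x0,-.106)
ptp(p,.16,LY); arm.grip(.45); line(p,.081,.1); arm.grip(0.0); st("grip")
line(p,.0842,.02); st(); line(p,.0876,.02); arm.sleep(.2); s=st("unlocked")
print(W2L(s["position"]))
line(L2W(x0,.0),.0876,.06); st("mid")
line(L2W(x0,.17),.0876,.1); st("near")
line(L2W(x0,.192),.0876,.04); arm.sleep(.3); s=st("in");print(W2L(s["position"]))
b=arm.snapshot("top");a=arm.snapshot("side");np.savez("s5.npz",ti=b["image"],tp=cloud(b))
x=cv2.resize(a["image"][150:290,180:400,::-1],None,fx=2.7,fy=2.7);y=cv2.resize(b["image"][200:280,330:470,::-1],(594,339))
cv2.imwrite("pics/in.png",np.vstack([x,y])[:600])
P=cloud(b);h=b["image"].astype(int)
S=(P[...,0]>.34)&(P[...,0]<.5)&(P[...,1]<-.29)&(P[...,1]>-.45)
for lo,hi in((.04,.06),(.004,.02)):
  m=S&(P[...,2]>lo)&(P[...,2]<hi)
  n,L,sta,c=cv2.connectedComponentsWithStats(m.astype(np.uint8));i=1+np.argmax(sta[1:,4])
  q=P[L==i];print(len(q),q.mean(0),cv2.minAreaRect(q[:,:2].astype(np.float32)),cv2.minEnclosingCircle(q[:,:2].astype(np.float32)))
E
```

```text
grip t54.3 [ 0.6876 -0.1054  0.0816] F [0.7 2.1 3.1] w0.153 ff60
 t54.6 [ 0.6873 -0.1053  0.0843] F [0.3 2.6 0.1] w0.147 ff60
unlocked t55.1 [ 0.6872 -0.1052  0.0876] F [-0.   5.2  1.3] w0.151 ff60
[ 0.07144865 -0.10566634]
mid t57.0 [6.917e-01 4.000e-04 8.760e-02] F [-0.1  4.2  0.4] w0.151 ff60
near t58.9 [0.699  0.1703 0.0877] F [0.1 4.7 1.5] w0.150 ff60
in t59.9 [0.6998 0.1923 0.0876] F [-0.9  2.9  0.5] w0.151 ff60
[0.07144557 0.1921451 ]
198 [ 0.42109237 -0.36881322  0.0484533 ] ((0.42155909538269043, -0.37021270394325256), (0.032133132219314575, 0.04859701171517372), 17.79213523864746) ((0.4218168258666992, -0.3700687885284424), 0.02680225484073162)
281 [ 0.41805416 -0.36410867  0.00696912] ((0.4205891788005829, -0.36670637130737305), (0.07698731124401093, 0.07141201198101044), 19.5880126953125) ((0.4218115210533142, -0.3689994513988495), 0.03961176425218582)
```

View pics/in.png

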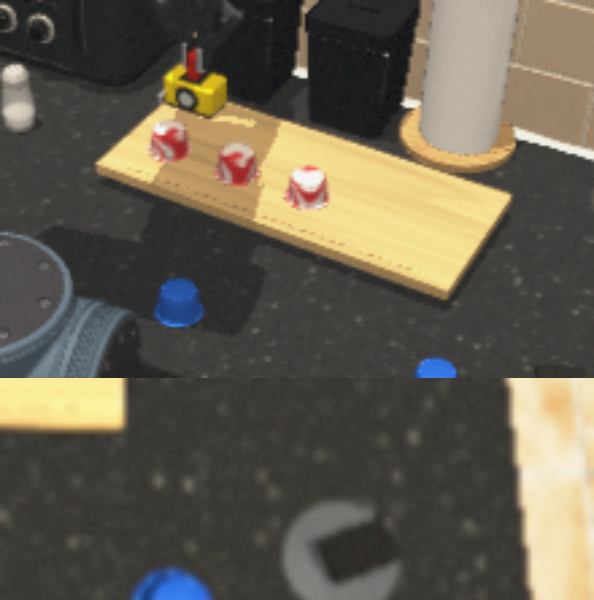

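The tape is wound in at the left end (193,88), the pods have not moved, and the bare stand's pad measures 48.6×32.1 mm, centred at (0.4215, −0.370). Now I return the tape to it.

```bash
python3 - <<'E'
from h import *
x0=.0715; p=L2W(x0,.192)
line(p,.20,.1); st("up")
t=np.array([.4215,-.3693]); th=np.radians(16.5)
ptp(t,.20,th); s=st("over")
if s["force"][2]>-3: raise SystemExit("LOST?")
line(t,.113,.1)
z=.1085
while z>.1035:
    line(t,z,.02);arm.sleep(.15);s=st("z%.4f"%z)
    if s["force"][2]>-3: break
    z-=.0007
arm.grip(.45);st("rel")
line(t,.22,.1)
ptp(np.array([.40,.12]),.30,0);st()
b,o=find(0);a=arm.snapshot("side")
P=cloud(b);im=b["image"];hsv=cv2.cvtColor(im,cv2.COLOR_RGB2HSV)
q=P[(hsv[...,0]>20)&(hsv[...,0]<35)&(hsv[...,1]>180)&(P[...,1]<-.25)&(P[...,2]>.085)]
print(np.median(q[:,2]),cv2.minAreaRect(q[:,:2].astype(np.float32)))
m=(im[...,0]>120)&(hsv[...,1]>150)&(P[...,1]<-.25)&(P[...,2]>.11)&(P[...,0]<.6);print("tab",P[m].mean(0),P[m].max(0))
x=cv2.resize(a["image"][150:330,180:450,::-1],None,fx=2,fy=2);y=cv2.resize(b["image"][120:275,170:440,::-1],None,fx=2,fy=2)
cv2.imwrite("pics/end.png",np.vstack([x,y])[:600])
E
```

```text
up t61.2 [0.6995 0.1921 0.199 ] F [ 0.6 -0.2 -5.5] w0.152 ff59
over t63.5 [ 0.422 -0.369  0.2  ] F [ 0.1  0.2 -4.9] w0.155 ff59
z0.1085 t65.0 [ 0.4215 -0.3694  0.1086] F [ 0.5  0.4 -5.1] w0.151 ff59
z0.1078 t65.4 [ 0.4215 -0.3693  0.1078] F [ 0.7 -0.8 -4.1] w0.151 ff59
z0.1071 t65.8 [ 0.4215 -0.3693  0.1071] F [-0.1  0.  -5.4] w0.149 ff59
z0.1064 t66.2 [ 0.4215 -0.3693  0.1064] F [ 0.6 -0.8 -5. ] w0.155 ff59
z0.1057 t66.6 [ 0.4216 -0.3694  0.1059] F [-0.1  0.3 -1.5] w0.152 ff60
rel t67.0 [ 0.4216 -0.3694  0.1059] F [-0.   0.6  0.9] w0.449 ff0
 t70.1 [0.4003 0.1196 0.2999] F [-0.9 -0.   0. ] w0.449 ff0
[254. 183.] 158 [0.5924 0.0766 0.0653] [-0.031  0.072]
[287. 185.] 153 [ 0.5885 -0.0165  0.0662] [-0.031 -0.021]
0.09256407159838187 ((0.4224582016468048, -0.3704698979854584), (0.043963588774204254, 0.07346893846988678), 14.940376281738281)
tab [ 0.42109237 -0.36982844  0.12771649] [ 0.43346304 -0.36198063  0.132797  ]
```

View pics/end.png

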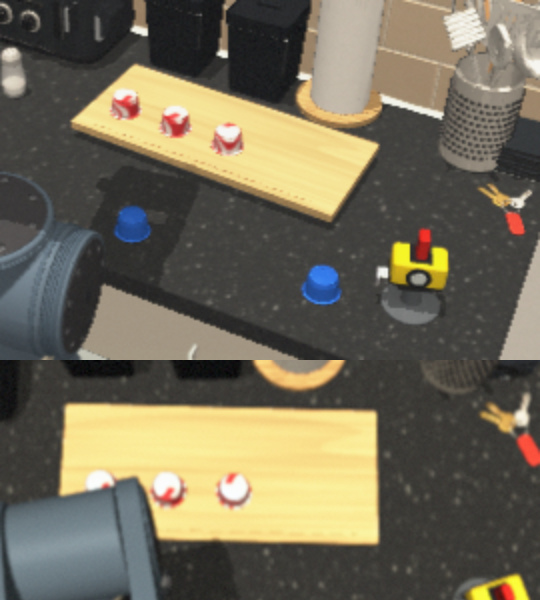

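The tape stands upright on its stand (418,265), wound in with the tab up. All three pods stand on the ledge at (125,104), (176,122) and (228,138).

```bash
python3 -c "
from h import *
print(arm.hand_in())"
```

```text
the job is handed in; nothing more can be done
None
```

The job is handed in at about 70 s on the robot's clock: the tape was hooked, drawn to about 300 mm and locked, the three pods present (no fourth was seen) stand upright and apart on the ledge, and the tape is wound in and back on its stand.

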